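Load the carousel of a sample changer

ROBOT

A 6-joint arm with a two-finger parallel gripper is mounted at the origin on the work surface. World frame = base frame: x ahead of the robot, y to its left, z up, the work surface at z = 0. Lengths are in m, angles in degrees, forces in N, time in s.
With the tool pointing down it reaches from about 0.325 to 0.775 m from the base axis. Payload 5.5 kg.
Tool frame: the origin (TCP) lies at the centre of the arm's flange, where the gripper is bolted on; the fingertips stand 182 mm ahead of it and the grasp point (between the pads) lies 163 mm ahead of it; z points along the fingers, y is the line along which they close (so a half turn about z gives the same grasp; the last joint's range is limited). The gripper opens to 88 mm and grips with 3 to 60 N. Pads are 20 mm wide; open, the fingers measure 115 mm over their backs; the gripper's body (75 mm by 178 mm) begins 61 mm behind the grasp point.
Start: joints at [67.053, 5.22, 70.514, -0, 104.267, -3.249], TCP at [0.202, 0.565, 0.405] pointing down, gripper open.
Joint ranges: [-164.24, 164.24], [-49.07, 125.15], [9.68, 141.18], [-86.29, 266.29], [3.28, 154.24], [-151.56, 151.56]. Speed limits (degrees/s): [147.25, 147.25, 172.46, 180, 180, 180].

INTERFACE

Orientations are given as [roll, pitch, yaw] about the fixed x, y, z axes, in that order (R = Rz(yaw) Ry(pitch) Rx(roll)).
In Python, from station import r gives the robot as it stands. The module is installed in compiled form; this text tells all that it offers. Calls block until the motion is done:
- r.reach(position, orientation): joint-space move of the TCP to a pose.
- r.servo_line(position, rotation=None, speed=0.15): straight line of the TCP; rotation=None keeps the orientation; speed is the mean speed in m/s.
- r.move_joints(angles): joint-space move.
- r.let_go() and r.grab(squeeze=None): open the fingers fully, or close them until they stop; squeeze is the grip in N (None keeps the last).
- r.wait(seconds).
- r.inverse_kinematics(position, orientation): joint angles nearest the present ones, or None.
- r.sense(): the state.
- r.snapshot(name): name is "side" or "top"; returns a dict with "frame" (420x560x3 uint8, red, green, blue), "fx", "fy", "cx", "cy" (pixels), "R" (3x3) and "t" (3): a world point X has camera coordinates R X + t. Camera axes: x right, y down, z forward; pixel columns grow to the right and rows downward; lengths in m; the calibration is good to about 2 mm. A picture is of the moment at which its call begins. There is no depth.
A pose or a line that the arm cannot do raises r.IKError and nothing moves.
- r.hand_in(): hands the job in; it is judged then, once.
The state is a dict: "clock": time; "joints": joint angles; "joint_vel": joint speeds; "joint_torque": joint torques, N m; "tcp_pos": TCP position; "orientation": TCP orientation; "contact_force": force on the tool from outside, world axes, zero at the start; "torque": the same for the moment, N m; "opening": finger opening in m; "gripper_force": force on a finger pad.
Only numpy, scipy, OpenCV 4.12 (cv2) and the standard library are available. Lean on these libraries where they do the work, as an engineer would, in place of code of your own. Each camera call takes 0.05 s, during which the arm holds its last target. There are 200 camera calls.

TASK

Load the sample changer on the lab bench for a run: swing its sampling arm well out of the way of the turntable, then fit the loose carousel fully home over the turntable's three drive studs (it goes on one way only, red pocket at the red mark). Move every capped tube from the yellow rack into the carousel, one upright to a pocket and one of them in the red pocket, and finish with the arm swung back against its stop over the red pocket. Do not disturb the other things on the bench.

Things in the scene. Friction and masses are not known exactly. Their poses are not given: they have to be found in the camera images.
- changer: fixed white sample changer. Origin on the bench under the axis of its grey turntable (locked, it does not turn), x points to a red mark on the housing beside it, z up. Housing 50 mm high. An aluminium column (28 mm thick, 195 mm high) stands 135 mm from the axis, 70.4 degrees counter-clockwise (from above) of x; the housing reaches 170 mm that way, 105 mm the opposite way, 100 mm to either side
- turntable (a point): centre of the turntable's top face, 60 mm above the bench; axes as changer. The face is 156 mm across with three steel drive studs, 42 mm from the axis at 30, 130 and 250 degrees counter-clockwise of x: 9 mm thick, 22 mm tall, the upper 7 mm tapering to 3 mm. A carousel that is home has its origin here and its axes along these
- sampling_arm (a joint): angle (rad) of the sampling arm, a blue beam turning about the column. 0: against its stop, needle over the place of the red pocket of a seated carousel; grows clockwise from above as it swings across the turntable (0.55: over the axis) and out, to the other stop at 2.1; clear of the carousel's circle above 1.35. Stays where left (friction 0.12 N m, about 1 N at the grip)
- swing_grip (a point): middle of the upright orange grip post on the arm's free end: 14 mm thick, 40 mm tall, this point 20 mm above the beam's top, 230 mm above the bench, 130 mm from the column's axis. Under it hangs the needle holder, 20 mm thick, its lowest end 172 mm above the bench. The beam is 20 mm wide, 14 mm high
- carousel: loose white carousel, 176 mm across, about 0.4 kg; origin: centre of its underside, x points to its red pocket, z up. An 8 mm thick base carries eight sleeves 25 mm thick and 40 mm tall (pockets), and three steel bushings (through holes 12 mm wide, 10 mm high) 42 mm from the axis at 30, 130 and 250 degrees counter-clockwise of x, which fit over the studs one way only
- carousel_grip (a point): centre of the carousel's blue handle bar on its axis, 64 mm above its underside: a level bar 46 mm long, 14 mm thick, 22 mm high, its length along the direction 67.5 degrees counter-clockwise from the carousel's x axis
- pocket0 (a point): red pocket: centre of its floor, 8 mm above the carousel's underside, 72 mm from its axis; round, 20 mm inside, 40 mm deep, open on top
- pocket1 (a point): pocket 45 degrees counter-clockwise from the red one: centre of its floor, 8 mm above the carousel's underside, 72 mm from its axis; round, 20 mm inside, 40 mm deep, open on top
- pocket2 (a point): pocket 90 degrees counter-clockwise from the red one: centre of its floor, 8 mm above the carousel's underside, 72 mm from its axis; round, 20 mm inside, 40 mm deep, open on top
- pocket3 (a point): pocket 135 degrees counter-clockwise from the red one: centre of its floor, 8 mm above the carousel's underside, 72 mm from its axis; round, 20 mm inside, 40 mm deep, open on top
- pocket4 (a point): pocket 180 degrees counter-clockwise from the red one: centre of its floor, 8 mm above the carousel's underside, 72 mm from its axis; round, 20 mm inside, 40 mm deep, open on top
- pocket5 (a point): pocket 225 degrees counter-clockwise from the red one: centre of its floor, 8 mm above the carousel's underside, 72 mm from its axis; round, 20 mm inside, 40 mm deep, open on top
- pocket6 (a point): pocket 270 degrees counter-clockwise from the red one: centre of its floor, 8 mm above the carousel's underside, 72 mm from its axis; round, 20 mm inside, 40 mm deep, open on top
- pocket7 (a point): pocket 315 degrees counter-clockwise from the red one: centre of its floor, 8 mm above the carousel's underside, 72 mm from its axis; round, 20 mm inside, 40 mm deep, open on top
- rack: fixed yellow tube rack: a block 100 x 120 x 50 mm (x, y, z), origin at the centre of its underside. Six square holes, 19 mm wide, floor 5 mm above the bench, at x = -29 and +29 mm and y = -38, 0 and +38 mm
- tube0: loose capped sample tube: white, 16 mm thick, round bottom, 82 mm tall with its orange cap (19 mm thick, the top 20 mm); origin at the lowest point of its bottom, z up along the tube; starts upright in a hole of the rack, or is absent; 18 g
- tube1: loose capped sample tube: white, 16 mm thick, round bottom, 82 mm tall with its orange cap (19 mm thick, the top 20 mm); origin at the lowest point of its bottom, z up along the tube; starts upright in a hole of the rack, or is absent; 18 g
- tube2: loose capped sample tube: white, 16 mm thick, round bottom, 82 mm tall with its orange cap (19 mm thick, the top 20 mm); origin at the lowest point of its bottom, z up along the tube; starts upright in a hole of the rack, or is absent; 18 g
- tube3: loose capped sample tube: white, 16 mm thick, round bottom, 82 mm tall with its orange cap (19 mm thick, the top 20 mm); origin at the lowest point of its bottom, z up along the tube; starts upright in a hole of the rack, or is absent; 18 g
- tube4: loose capped sample tube: white, 16 mm thick, round bottom, 82 mm tall with its orange cap (19 mm thick, the top 20 mm); origin at the lowest point of its bottom, z up along the tube; starts upright in a hole of the rack, or is absent; 18 g
- tube5: loose capped sample tube: white, 16 mm thick, round bottom, 82 mm tall with its orange cap (19 mm thick, the top 20 mm); origin at the lowest point of its bottom, z up along the tube; starts upright in a hole of the rack, or is absent; 18 g
- tip_box: bystander: loose blue box of pipette tips with a pale lid, 85 x 120 x 72 mm, origin under its centre
- reagent: bystander: loose jar with a green cap, 52 mm thick, 90 mm tall, origin under its centre
- micro_rack: bystander: loose blue microtube rack, 75 x 150 x 28 mm, origin under its centre

How it is judged:
By the outcome, as a careful person would: the job done as asked, in the order asked, and still so for the second after the job is handed in, with the robot touching nothing.
Of tube0, tube1, tube2, tube3, tube4, tube5 only 4 to 6 are there at a start; the rules pass over those that are not, and their reading is None.
At some moment in a run one of carousel may be knocked a few centimetres aside while the robot is not near it.
It also fails if it takes over 210 s, if anything falls off the work surface, if the arm or the gripper's body presses on something with over 40 N, if the wrist force passes 120 N, or if a joint passes its speed limit or range.

## Working session

There is one attempt and no reset: what is moved stays moved. The work goes in short steps, each a Python script; the robot and the scene stay as the last script left them, time stands still between calls to the robot, and variables do not carry over. Pictures are saved under pics/ and viewed, at most 14 in all, crops included, and the job is handed in when it is done.

```bash
mkdir -p pics
python3 - <<'E'
from station import r
import cv2,numpy as np
for n in("top","side"):
    s=r.snapshot(n); cv2.imwrite(f"pics/{n}0.png",cv2.resize(s["frame"][:,:,::-1],(800,600),interpolation=cv2.INTER_CUBIC))
    print(n,s["fx"],s["cx"],s["cy"],np.round(s["R"],4).tolist(),s["t"])
print(r.sense())
E
```

```text
top 519.1787385276309 282.2447781044649 201.25449346439103 [[-0.021, -0.9998, -0.0012], [-0.9801, 0.0208, -0.1975], [0.1975, -0.0029, -0.9803]] [0.00294547 0.57873834 1.34062233]
side 393.6501594900564 283.8025161814906 208.7197311507303 [[0.8309, -0.5563, 0.0128], [-0.3767, -0.5793, -0.7228], [0.4096, 0.5957, -0.6909]] [-0.49329732  0.33826895  0.92131751]
{'clock': 0.1, 'joints': array([ 6.70533058e+01,  5.25936880e+00,  7.05748958e+01,  1.70046020e-03,
        1.04264620e+02, -3.24937614e+00]), 'joint_vel': array([-0.02537145,  0.05746593, -0.04195384,  0.10176836, -0.03772445,
       -0.07119682]), 'joint_torque': array([ 1.49829477e-03, -4.47858596e+01, -4.07568169e+01,  6.98718661e-02,
        2.84860568e-02, -1.05913218e-04]), 'tcp_pos': array([0.20225855, 0.56494642, 0.40361449]), 'orientation': array([-1.79901368e+02, -7.25107414e-03,  1.60303093e+02]), 'contact_force': array([0.24127206, 0.32900802, 0.24651272]), 'torque': array([-0.00396812,  0.01568686, -0.02854586]), 'gripper_force': 0.0, 'opening': 0.08797575653720831}
```

View pics/top0.png

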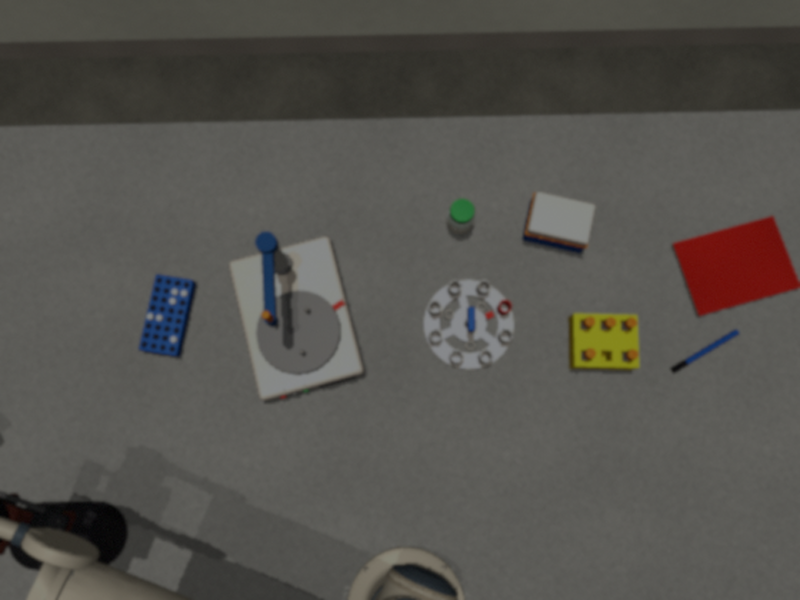

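View pics/side0.png

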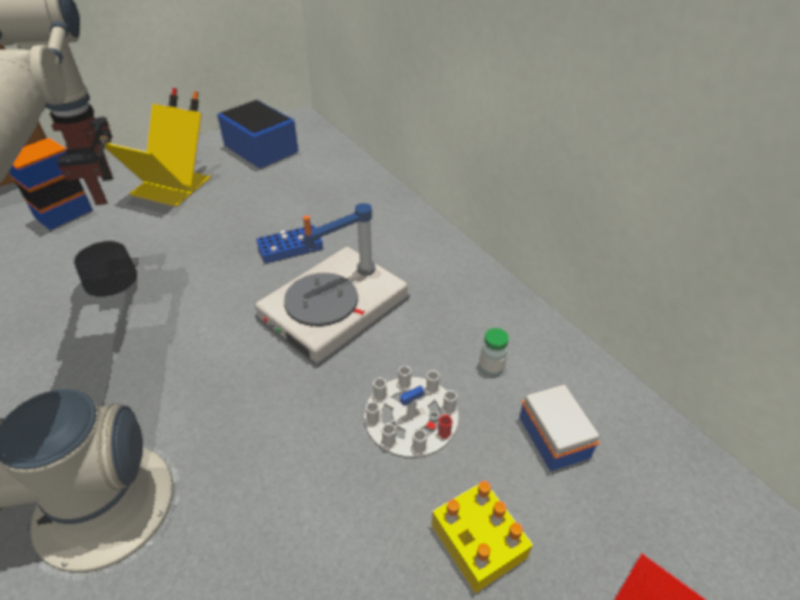

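The top view shows the micro rack, the changer (turntable near 298,332, red mark 338,305, grip 267,315), the carousel (469,323, red pocket 505,308) and the rack (605,342) holding 5 tubes, with the hole at (607,355) empty. The side view agrees. I'll enlarge crops to measure.

```bash
cat > h.py <<'E'
from station import r
import cv2,numpy as np
def snap(n):
    s=r.snapshot(n); s["R"]=np.array(s["R"]); s["t"]=np.array(s["t"]); return s
def crop(s,u0,v0,w,h,k,fn):
    im=s["frame"][v0:v0+h,u0:u0+w,::-1]
    im=np.clip(255*(im/255.)**0.6,0,255).astype(np.uint8)
    im=cv2.resize(im,(w*k,h*k),interpolation=cv2.INTER_CUBIC)
    for i in range(0,w,10):
        cv2.putText(im,str(u0+i),(i*k,10),0,.35,(0,255,255),1); cv2.line(im,(i*k,12),(i*k,18),(0,255,255),1)
    for j in range(0,h,10):
        cv2.putText(im,str(v0+j),(0,j*k+4),0,.35,(0,255,255),1); cv2.line(im,(24,j*k),(30,j*k),(0,255,255),1)
    cv2.imwrite("pics/"+fn,im)
def proj(s,X):
    c=np.atleast_2d(X)@s["R"].T+s["t"]; return np.c_[s["fx"]*c[:,0]/c[:,2]+s["cx"],s["fy"]*c[:,1]/c[:,2]+s["cy"]]
def ray(s,u,v,z):
    d=s["R"].T@np.array([(u-s["cx"])/s["fx"],(v-s["cy"])/s["fy"],1]); o=-s["R"].T@s["t"]
    return o+d*(z-o[2])/d[2]
E
python3 - <<'E'
from h import *
s=snap("top")
crop(s,155,155,105,130,4,"c1.png"); crop(s,290,185,76,76,5,"c2.png")
a=cv2.imread("pics/c1.png");b=cv2.imread("pics/c2.png")
o=np.zeros((520,800,3),np.uint8);o[:,:420]=a;o[:380,420:]=b;cv2.imwrite("pics/ct.png",o)
t=snap("side");
crop(t,175,135,115,120,4,"c1.png"); crop(t,250,250,75,75,4,"c2.png")
a=cv2.imread("pics/c1.png");b=cv2.imread("pics/c2.png")
o=np.zeros((480,760,3),np.uint8);o[:,:460]=a;o[:300,460:]=b;cv2.imwrite("pics/cs.png",o)
# orange caps
for n,q in(("top",s),("side",t)):
    hsv=cv2.cvtColor(q["frame"],cv2.COLOR_RGB2HSV)
    for nm,lo,hi in(("or",(5,150,80),(18,255,255)),("yel",(25,150,60),(35,255,255))):
        m=cv2.inRange(hsv,lo,hi)
        N,l,st,c=cv2.connectedComponentsWithStats(m)
        print(n,nm,[(np.round(c[i],1).tolist(),int(st[i,4])) for i in range(1,N) if st[i,4]>8])
        if nm=="yel":
            cs=max(cv2.findContours(m[:, :],0,2)[0] if n=="top" else [k for k in cv2.findContours(m,0,2)[0] if k[:,0,0].min()>280],key=cv2.contourArea)
            print(cv2.boxPoints(cv2.minAreaRect(cs)).tolist())
E
```

```text
top or [([185.8, 220.2], 19), ([411.8, 225.3], 26), ([426.3, 225.7], 27), ([440.9, 226.0], 27), ([412.1, 247.4], 30), ([441.8, 248.0], 30)]
top yel [([421.8, 239.9], 1414)]
[[399.0, 220.0], [446.0, 220.0], [446.0, 258.0], [399.0, 258.0]]
side or [([136.3, 66.9], 10), ([25.6, 105.8], 418), ([32.1, 128.3], 50), ([42.0, 141.1], 53), ([214.6, 156.6], 27), ([403.9, 314.2], 21), ([338.6, 341.8], 64), ([316.7, 355.1], 63), ([349.3, 356.2], 66), ([360.6, 371.6], 70), ([337.9, 386.4], 63)]
side yel [([115.8, 109.1], 2663), ([335.6, 376.7], 2398)]
[[297.7691955566406, 361.15386962890625], [339.9999694824219, 333.0], [375.2307434082031, 385.84613037109375], [332.9999694824219, 414.0]]
```

View pics/ct.png

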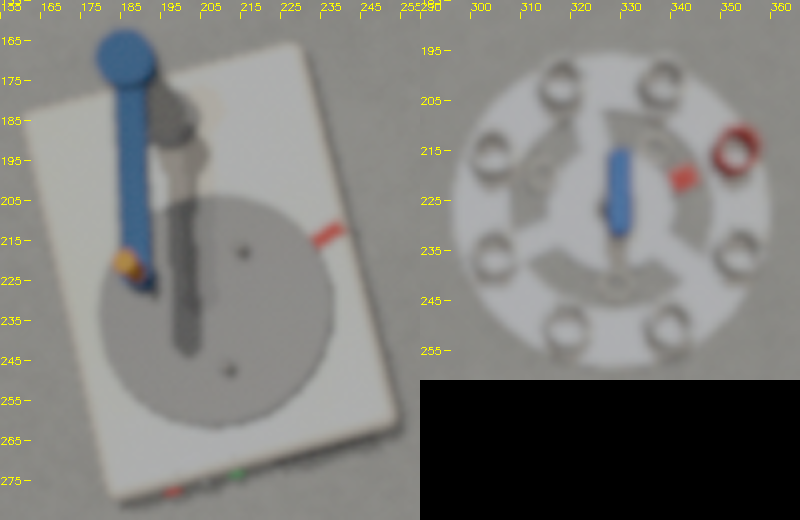

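View pics/cs.png

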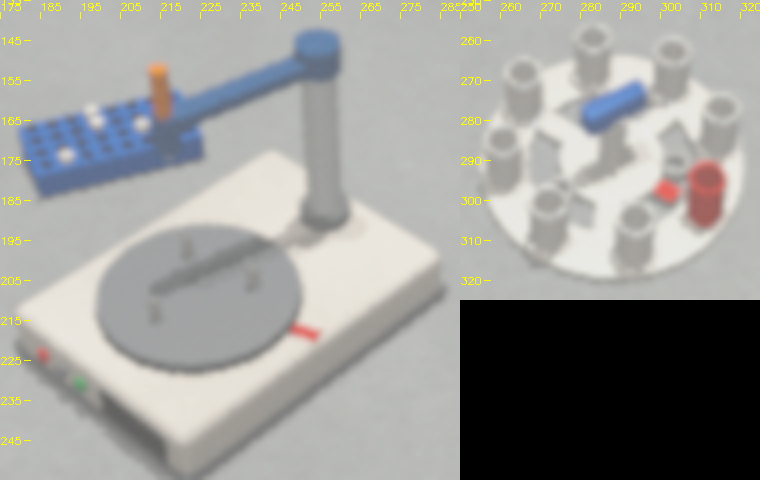

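Top crop: turntable circle centre about (217,311), studs at (243,252) and (230,370), mark at (329,236), carousel red rim at (737,149). The side crop shows the same features. Next is a two-camera fit.

```bash
cat > fit.py <<'E'
from h import *
from scipy.optimize import least_squares
S={"top":snap("top"),"side":snap("side")}
def pol(rad,a,z): a=np.radians(a); return [rad*np.cos(a),rad*np.sin(a),z]
def fit(obs,x0,label,quiet=False):   # obs: (cam, local xyz, u, v)
    def place(p): 
        c,s=np.cos(p[2]),np.sin(p[2]); return lambda L:np.array([p[0]+c*L[0]-s*L[1],p[1]+s*L[0]+c*L[1],L[2]])
    f=lambda p:np.concatenate([proj(S[c],place(p)(L))[0]-[u,v] for c,L,u,v in obs])
    q=least_squares(f,x0,loss="soft_l1",x_scale=[.01,.01,.1])
    print(label,np.round(q.x[:2],4),round(float(np.degrees(q.x[2])),2),np.round(q.fun if quiet else f(q.x).reshape(-1,2),1).tolist()); return q.x
E
cat > f1.py <<'E'
from fit import *
A=lambda x,y:(155+(x+.5)/4-.5,155+(y+.5)/4-.5)
B=lambda x,y:(290+(x-420+.5)/5-.5,185+(y+.5)/5-.5)
C=lambda x,y:(175+(x+.5)/4-.5,135+(y+.5)/4-.5)
D=lambda x,y:(250+(x-460+.5)/4-.5,250+(y+.5)/4-.5)
cd=np.radians(70.4)
def hc(a,b,z): return [a*np.cos(cd)-b*np.sin(cd),a*np.sin(cd)+b*np.cos(cd),z]
top=[("top",pol(42,30,82),*A(243,252)),("top",pol(42,250,82),*A(230,370)),("top",[0,0,60],*A(217,311)),
 ("top",hc(170,100,50),*A(25,112)),("top",hc(170,-100,50),*A(298,42)),("top",hc(-105,-100,50),*A(400,420))]
side=[("side",pol(42,a,82),*C(x,y)) for a,x,y in((30,252,266),(130,187,240),(250,154,304))]+[("side",hc(170,100,50),*C(272,150)),("side",hc(170,-100,50),*C(440,254)),("side",hc(-105,-100,50),*C(187,442))]
mm=lambda o:[(c,np.array(L)/1000,u,v) for c,L,u,v in o]
g=ray(S["top"],208.9,232.4,.06); x0=[g[0],g[1],np.radians(-57)]
fit(mm(top),x0,"ch top");fit(mm(side),x0,"ch side");P=fit(mm(top+side),x0,"ch both")
ct=[("top",pol(72,45*i,48),*B(x,y)) for i,(x,y) in enumerate([(737,149),(662,85),(562,85),(493,156),(495,256),(568,330),(668,330),(740,255)])]
cs=[("side",pol(72,45*i,48),*D(x,y)) for i,(x,y) in enumerate([(706,173),(722,107),(673,52),(593,38),(523,71),(503,140),(550,203),(636,217)])]
g=ray(S["top"],328,227,.008); x0=[g[0],g[1],np.radians(-67.5)]
fit(mm(ct),x0,"ca top");fit(mm(cs),x0,"ca side");fit(mm(ct+cs),x0,"ca both")
# rack: caps
H=[(a,b) for a in(-29,29) for b in(-38,0,38)]
tp=[(29,38,411.8,225.3),(29,0,426.3,225.7),(29,-38,440.9,226.0),(-29,38,412.1,247.4),(-29,-38,441.8,248.)]
sd=[(29,38,338.6,341.8),(29,0,349.3,356.2),(29,-38,360.6,371.6),(-29,38,316.7,355.1),(-29,-38,337.9,386.4)]
rt=[("top",[a,b,83],u,v) for a,b,u,v in tp]; rs=[("side",[a,b,79],u,v) for a,b,u,v in sd]
g=ray(S["top"],427,237,.08); x0=[g[0],g[1],0]
fit(mm(rt),x0,"ra top");fit(mm(rs),x0,"ra side");fit(mm(rt+rs),x0,"ra both")
for u,v in ((185.8,220.2),):
    G=ray(S["top"],u,v,.245); c=P[:2]+.135*np.array([np.cos(P[2]+cd),np.sin(P[2]+cd)]); d=G[:2]-c
    print("grip",G,"col",c,"r",np.hypot(*d),"ang from changer x",np.degrees(np.arctan2(d[1],d[0])-P[2]))
G=ray(S["side"],214.6,156.6,.235);print("grip side",G)
E
python3 f1.py
```

```text
ch top [0.4976 0.187 ] -56.39 [[-0.3, -0.6], [-0.6, -0.3], [0.2, 0.2], [-1.6, 0.3], [1.2, -0.8], [1.0, 1.6]]
ch side [0.5006 0.1859] -55.78 [[0.3, 0.6], [-0.3, -0.6], [-0.0, -0.5], [-0.5, -0.8], [1.5, -0.3], [-0.3, 1.6]]
ch both [0.499  0.1864] -56.01 [[-0.2, -1.2], [-0.3, -0.8], [0.4, -0.4], [-1.8, 0.1], [1.0, -1.4], [1.4, 0.7], [-0.3, 0.8], [-0.8, -0.5], [-0.6, -0.5], [-0.8, -0.7], [1.1, -0.0], [-1.1, 1.7]]
ca top [ 0.5112 -0.1328] -68.15 [[0.1, 0.9], [0.2, -0.3], [-0.1, -0.1], [-0.4, -0.0], [-0.4, 0.3], [-0.1, -0.1], [0.6, -0.3], [0.3, -0.0]]
ca side [ 0.517  -0.1328] -67.91 [[0.6, 0.8], [-0.2, -0.1], [-0.2, -0.3], [-0.1, -0.2], [0.1, 0.3], [0.1, -0.1], [-0.3, -0.4], [0.1, 0.1]]
ca both [ 0.5144 -0.133 ] -68.02 [[0.1, -0.3], [0.2, -1.5], [-0.1, -1.3], [-0.4, -1.1], [-0.4, -0.9], [-0.0, -1.3], [0.6, -1.6], [0.3, -1.3], [-0.2, 1.4], [-1.0, 0.4], [-0.9, 0.2], [-0.8, 0.3], [-0.7, 0.8], [-0.8, 0.3], [-1.1, 0.1], [-0.8, 0.7]]
ra top [ 0.4715 -0.3836] -2.62 [[-0.0, -0.0], [0.0, -0.1], [-0.1, -0.0], [0.2, -0.0], [-0.2, 0.1]]
ra side [ 0.4731 -0.3852] -2.79 [[-0.1, 0.3], [-0.1, 0.2], [-0.1, -0.0], [0.1, -0.1], [0.2, -0.4]]
ra both [ 0.4725 -0.3846] -2.69 [[0.3, -0.4], [0.4, -0.4], [0.3, -0.4], [0.6, -0.4], [0.2, -0.3], [-0.5, 0.3], [-0.5, 0.2], [-0.5, -0.1], [-0.3, -0.1], [-0.2, -0.4]]
grip [0.50106348 0.21485211 0.245     ] col [0.62975712 0.21996383] r 0.12879511334139393 ang from changer x -121.713994373205
grip side [0.50214544 0.21372362 0.235     ]
```

The fits agree to a few mm. The arm is at about 0.76 rad, and the grip radius of 0.129 m matches the stated 0.130 m. I'll swing the arm out first.

```bash
cat >> h.py <<'E'
CH=np.array([0.4985,0.1865]); CY=-56.2
def ang(d): return np.array([np.cos(np.radians(d)),np.sin(np.radians(d))])
COL=CH+.135*ang(CY+70.4)
def yawfix(x,y,yaw):     # half turn that keeps joint 6 near the middle
    j1=np.degrees(np.arctan2(y,x)); return min((yaw+180*k for k in range(-3,4)),key=lambda w:abs(90+j1-w))
def G(x,y,z,yaw): return [x,y,z+.163],[180,0,yaw]
def info(m=""):
    s=r.sense(); print(m,"t%.1f"%s["clock"],"pos",np.round(s["tcp_pos"]-[0,0,.163],4),"yaw%.1f"%s["orientation"][2],"F",np.round(s["contact_force"],1),"open%.4f"%s["opening"],"gf%.1f"%s["gripper_force"]); return s
def armpose(q,z,r_=.130):
    d=CY-78.1-np.degrees(q); p=COL+r_*ang(d); return G(p[0],p[1],z,d+360)
E
python3 - <<'E'
from h import *
r.reach(*armpose(.76,.31)); r.servo_line(armpose(.76,.235)[0],speed=.15); info("at")
r.grab(6); s=info("grab"); 
p=s["tcp_pos"][:2]; d=p-COL; print(np.hypot(*d), np.degrees(np.arctan2(d[1],d[0])))
for q in np.linspace(.76,1.98,11)[1:]:
    r.servo_line(*armpose(q,.235),speed=.12)
    s=r.sense(); print(round(q,2),np.round(s["contact_force"],1),round(s["opening"],4))
r.let_go(); p=r.sense()["tcp_pos"]; r.servo_line([*p[:2],.31+.163],speed=.2); info()
E
```

```text
at t2.6 pos [0.4994 0.2151 0.2358] yaw-177.8 F [ 0.6 -0.   0.9] open0.0876 gf0.0
grab t3.8 pos [0.4994 0.2148 0.235 ] yaw-177.8 F [-0.8  1.7 -0.7] open0.0140 gf6.0
0.13002268594448535 -177.87396881679484
0.88 [-2.2  1.3  0.5] 0.0137
1.0 [-3.8  1.4  0.4] 0.0138
1.13 [-3.9  2.4  0. ] 0.0139
1.25 [-3.3  3.   0.9] 0.0137
1.37 [-3.1  3.2  0.8] 0.0137
1.49 [-3.5  3.6  1.4] 0.0141
1.61 [-2.2  3.   1.4] 0.0134
1.74 [-1.6  4.1  0.8] 0.0139
1.86 [-2.1  2.9  1.1] 0.0141
1.98 [-0.6  4.1  0.7] 0.014
 t8.3 pos [0.5802 0.34   0.3097] yaw112.3 F [ 0.1 -0.3 -0.1] open0.0881 gf0.0
```

Run:
```python
from h import *
r.reach(*G(.33,-.42,.32,yawfix(.33,-.42,90)))
s=snap("top");t=snap("side")
crop(s,155,155,105,120,4,"c1.png"); crop(s,290,185,76,76,5,"c2.png")
a=cv2.imread("pics/c1.png");b=cv2.imread("pics/c2.png")
o=np.zeros((480,800,3),np.uint8);o[:,:420]=a;o[:380,420:]=b;cv2.imwrite("pics/ct2.png",o)
crop(t,190,180,70,60,6,"c1.png"); crop(t,250,250,75,75,4,"c2.png")
a=cv2.imread("pics/c1.png");b=cv2.imread("pics/c2.png")
o=np.zeros((360,720,3),np.uint8);o[:,:420]=a;o[:300,420:]=b;cv2.imwrite("pics/cs2.png",o)
```

```text
(no output)
```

View pics/ct2.png

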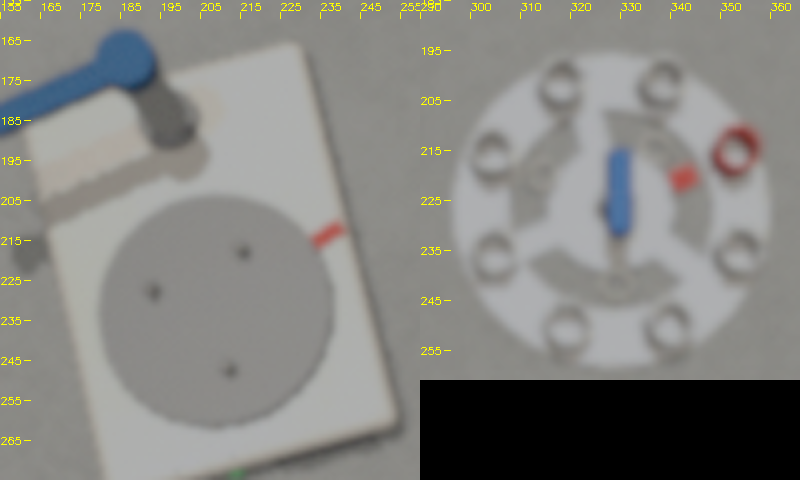

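View pics/cs2.png

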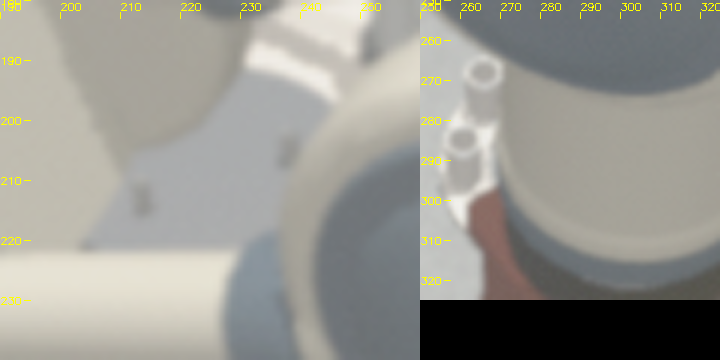

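The top view shows the arm well out, all three studs at (243,252), (153,292), (230,370), and the carousel unmoved. The side view is blocked by the arm. I'll refine the fits with the discs and studs.

```bash
cat > f2.py <<'E'
from fit import *
A=lambda x,y:(155+(x+.5)/4-.5,155+(y+.5)/4-.5)
B=lambda x,y:(290+(x-420+.5)/5-.5,185+(y+.5)/5-.5)
for lab,px,z in(("turn",A(217,311),.06),("carousel disc",B(612,210),.008)): print(lab,ray(S["top"],*px,z))
mm=lambda o:[(c,np.array(L)/1000,u,v) for c,L,u,v in o]
for z in(68,74,80):
    fit(mm([("top",pol(42,a,z),*A(x,y)) for a,x,y in((30,243,252),(130,153,292),(250,230,370))]),[.5,.187,-1],f"studs z{z}")
fit(mm([("top",pol(42,a,10),*B(x,y)) for a,x,y in((30,655,146),(130,542,173),(250,617,285))]),[.51,-.133,-1.2],"bush")
print("handle top", ray(S["top"],*B(620,192),.075))
# disc edges measured by thresholding along horizontals
E
python3 f2.py
```

```text
turn [0.49801837 0.18741297 0.06      ]
carousel disc [ 0.51456377 -0.13435502  0.008     ]
studs z68 [0.4985 0.1879] -56.12 [[-0.0, -0.1], [0.2, 0.1], [-0.1, -0.0]]
studs z74 [0.4976 0.187 ] -56.12 [[-0.0, -0.1], [0.1, 0.1], [-0.1, 0.0]]
studs z80 [0.4968 0.1862] -56.11 [[0.0, -0.2], [0.1, 0.1], [-0.1, 0.1]]
bush [ 0.5157 -0.1336] -67.72 [[-0.0, 0.2], [0.1, 0.2], [-0.0, -0.4]]
handle top [ 0.51405641 -0.13284765  0.075     ]
```

```bash
cat >> h.py <<'E'
CH=np.array([0.4982,0.1872]); CY=-56.1
COL=CH+.135*ang(CY+70.4)
E
python3 - <<'E'
from h import *
x,y,w=.5143,-.1336,-.4
r.reach(*G(x,y,.2,w)); r.servo_line(G(x,y,.066,w)[0],speed=.15); info("down")
r.grab(40); info("grab"); r.servo_line(G(x,y,.2,w)[0],speed=.15); info("lift")
r.reach(*G(*CH,.2,CY+67.5)); r.servo_line(G(*CH,.158,CY+67.5)[0],speed=.1); info("hover")
s=snap("top");t=snap("side")
crop(s,155,155,105,120,4,"c1.png"); crop(t,175,130,90,120,4,"c2.png")
a=cv2.imread("pics/c1.png");b=cv2.imread("pics/c2.png")
cv2.imwrite("pics/hov.png",np.hstack([a,b]))
E
```

```text
down t14.3 pos [ 0.5146 -0.1338  0.0672] yaw-0.4 F [-0.1  0.7 -0.6] open0.0881 gf0.0
grab t15.4 pos [ 0.5143 -0.1335  0.066 ] yaw-0.4 F [ 0.3 -0.1  0.7] open0.0166 gf40.0
lift t16.5 pos [ 0.5142 -0.1336  0.1985] yaw-0.4 F [-0.3 -0.2 -3.7] open0.0168 gf40.0
hover t18.2 pos [0.4983 0.1869 0.1579] yaw11.4 F [-0.2 -0.6 -3.9] open0.0169 gf40.0
```

View pics/hov.png

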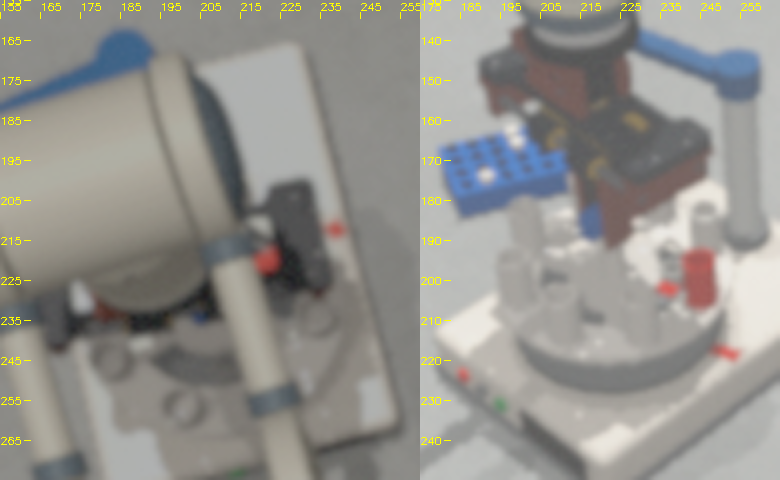

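Hover shows the carousel held level, red pocket towards the red mark. Visible side rims in the crop: p0 (699,252), p7 (645,297), p6 (563,305), p5 (518,258), p4 (524,205), p1 (705,210). I'll fit the held pose.

Run:
```python
from fit import *
C=lambda x,y:(175+(x-420+.5)/4-.5,130+(y+.5)/4-.5)
o=[("side",np.array(pol(72,45*i,140))/1000,*C(x,y)) for i,x,y in((0,699,252),(7,645,297),(6,563,305),(5,518,258),(4,524,205),(1,705,210))]
fit(o,[.5,.187,-1],"held")
A=lambda x,y:(155+(x+.5)/4-.5,155+(y+.5)/4-.5)
o=[("top",np.array(pol(72,45*i,140))/1000,*A(x,y)) for i,x,y in((7,319,316),(5,186,405),(4,112,356))]
fit(o,[.5,.187,-1],"held top")
```

```text
held [0.5028 0.1866] -54.81 [[0.8, 1.4], [-0.4, -0.4], [0.2, -2.3], [-0.8, 0.2], [0.1, 1.1], [0.1, -0.5]]
held top [0.4982 0.1809] -57.38 [[0.7, -0.3], [-0.6, 0.1], [-0.1, 0.1]]
```

```bash
cat > lower.py <<'E'
from h import *
def lower(xy,yaw,z0,zend=.125,Fmax=15,step=.002):
    """step down, yielding sideways to the contact force; returns reached z and xy"""
    xy=np.array(xy,float); z=z0
    while z>zend+1e-4:
        z-=step; r.servo_line(*G(*xy,z,yaw),speed=.04); s=r.sense(); F=s["contact_force"]+[0,0,3.9]; M=s["torque"]
        print("z%.4f"%z,"xy",np.round(xy,4),"F",np.round(F,1),"M",np.round(M,2))
        if F[2]>Fmax: return z,xy,False
        lat=F[:2]; n=np.hypot(*lat)
        if n>3: xy+=lat/n*min(.0006,n*1e-4)
    return z,xy,True
E
python3 - <<'E'
from lower import *
print(lower(CH,CY+67.5,.158))
E
```

```text
z0.1560 xy [0.4982 0.1872] F [ 0.  -0.1  0.8] M [-0.05  0.11 -0.01]
z0.1540 xy [0.4982 0.1872] F [1.1 0.  0.6] M [-0.04  0.15  0.01]
z0.1520 xy [0.4982 0.1872] F [-0.4  0.1  0.3] M [-0.01  0.1  -0.04]
z0.1500 xy [0.4982 0.1872] F [-0.5  0.   0.6] M [0.01 0.16 0.05]
z0.1480 xy [0.4982 0.1872] F [0.3 0.4 0.5] M [-0.09  0.15 -0.  ]
z0.1460 xy [0.4982 0.1872] F [0.3 0.5 0.4] M [-0.04  0.19 -0.04]
z0.1440 xy [0.4982 0.1872] F [0.2 0.5 0.6] M [ 0.04  0.06 -0.01]
z0.1420 xy [0.4982 0.1872] F [0.9 2.1 0.1] M [ 0.34  0.03 -0.03]
z0.1400 xy [0.4982 0.1872] F [1.  3.2 0.8] M [ 0.63 -0.04 -0.04]
z0.1380 xy [0.4983 0.1875] F [0.1 3.  1.3] M [0.71 0.02 0.04]
z0.1360 xy [0.4983 0.1875] F [1.2 3.6 0.6] M [0.79 0.   0.  ]
z0.1340 xy [0.4984 0.1879] F [1.5 2.6 0.5] M [ 0.63 -0.03  0.01]
z0.1320 xy [0.4986 0.1881] F [-0.   2.5 -0.6] M [ 0.49 -0.06 -0.04]
z0.1300 xy [0.4986 0.1881] F [ 0.7  1.4 -0.3] M [ 0.47 -0.02 -0.08]
z0.1280 xy [0.4986 0.1881] F [-0.2  2.6 -0.7] M [0.43 0.01 0.03]
z0.1260 xy [0.4986 0.1881] F [2.2 2.6 2.1] M [ 0.52 -0.18 -0.03]
z0.1240 xy [0.4988 0.1884] F [-1.5  0.8  9.2] M [ 0.2   0.46 -0.  ]
(0.12399999999999997, array([0.49879754, 0.18839533]), True)
```

```bash
cat >> h.py <<'E'
CH=np.array([0.4988,0.1884])
RK=np.array([.4720,-.3840]); RY=-2.7
def rk(a,b): return RK+a*ang(RY)+b*ang(RY+90)
def pick(a,b,close):     # close: direction in rack frame
    x,y=rk(a,b); w=yawfix(x,y,RY+close-90)
    r.reach(*G(x,y,.20,w)); r.servo_line(G(x,y,.080,w)[0],speed=.15); r.grab(15); s=info("pick")
    r.servo_line(G(x,y,.20,w)[0],speed=.2); return info("up")
def place(i,off,close):  # off: tube offset correction (world xy); close: direction in changer frame
    x,y=CH+.072*ang(CY+45*i)-off; w=yawfix(x,y,CY+close-90)
    r.reach(*G(x,y,.25,w)); r.servo_line(G(x,y,.185,w)[0],speed=.2); z=.185
    f0=r.sense()["contact_force"]
    while z>.1435:
        z-=.005 if z>.15 else .002; r.servo_line(G(x,y,z,w)[0],speed=.06); F=r.sense()["contact_force"]-f0
        if abs(F[2])>6: print("blocked z%.4f"%z,np.round(F,1)); break
    info("low"); print("F",np.round(F,1)); return z
def release():
    r.let_go(); p=r.sense()["tcp_pos"]; r.servo_line([p[0],p[1],.25+.163],speed=.25)
E
python3 - <<'E'
from h import *
r.let_go(); p=r.sense()["tcp_pos"]; r.servo_line([p[0],p[1],.22+.163],speed=.2); info()
pick(-.029,.038,90)
s=snap("top");t=snap("side")
crop(s,155,155,105,120,4,"c1.png"); crop(t,175,130,90,120,4,"c2.png")
cv2.imwrite("pics/home.png",np.hstack([cv2.imread("pics/c1.png"),cv2.imread("pics/c2.png")]))
E
```

```text
t24.5 pos [0.4988 0.1884 0.219 ] yaw11.4 F [-0.3 -0.4 -0.6] open0.0880 gf0.0
pick t28.4 pos [ 0.4448 -0.3447  0.08  ] yaw-2.7 F [-0.3  0.6  0.2] open0.0186 gf15.0
up t29.2 pos [ 0.4448 -0.3446  0.1986] yaw-2.7 F [-0.4  0.6 -0.5] open0.0184 gf15.0
```

View pics/home.png

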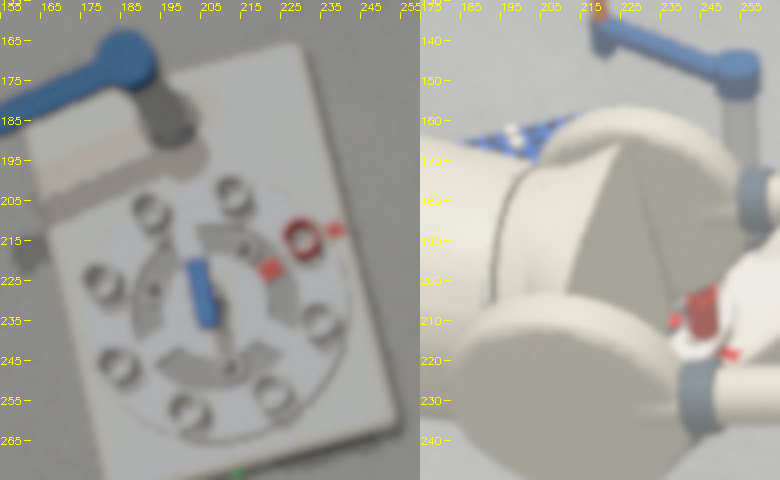

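Home view: the carousel sits on the turntable, red pocket (303,239) beside the red mark and handle (202,292) level. I'll verify the pose with a fit, then place the first tube in p0.

Run:
```python
from fit import *
A=lambda x,y:(155+(x+.5)/4-.5,155+(y+.5)/4-.5)
for z in (108,130):
  o=[("top",np.array(pol(72,45*i,z))/1000,*A(x,y)) for i,(x,y) in enumerate([(303,239),(236,196),(152,214),(104,285),(120,367),(190,412),(273,393),(321,324)])]
  fit(o,[.5,.187,-1],f"seated z{z}")
place(0,np.zeros(2),0)
```

```text
seated z108 [0.4963 0.1836] -56.2 [[0.7, 0.2], [-0.3, -0.3], [-0.2, -0.3], [-0.3, -0.3], [-0.5, 0.1], [-0.1, 0.5], [0.4, 0.5], [0.4, -0.4]]
seated z130 [0.493  0.1804] -56.25 [[1.1, -0.1], [-0.2, -0.8], [-0.4, -0.7], [-0.8, -0.4], [-0.9, 0.4], [-0.2, 1.0], [0.7, 0.9], [0.9, -0.3]]
low t34.4 pos [0.539  0.1287 0.1427] yaw33.9 F [ 0.8 -0.6  3. ] open0.0187 gf15.0
F [ 0.1 -1.   3.3]
```

The tube went down freely to its expected floor height. I'll release it and do the rest.

Run:
```python
from h import *
release()
for (a,b,c),(i,cl) in zip([(-.029,-.038,90),(.029,.038,0),(.029,0,0),(.029,-.038,0)],[(7,-45),(6,65),(4,0),(5,70)]):
    s=pick(a,b,c)
    if not .016<s["opening"]<.021: print("BAD GRIP"); break
    z=place(i,np.zeros(2),cl)
    if z>.15: print("BLOCKED",i); break
    release(); info("done %d"%i)
```

```text
pick t40.1 pos [ 0.4412 -0.4206  0.08  ] yaw-2.7 F [-0.6  0.  -0.8] open0.0183 gf15.0
up t40.9 pos [ 0.4412 -0.4205  0.1986] yaw-2.7 F [-0.1 -0.4 -0.7] open0.0183 gf15.0
low t46.1 pos [0.485  0.1177 0.1426] yaw168.9 F [-0.2 -0.2  3.8] open0.0186 gf15.0
F [-0.4 -0.3  3.2]
done 7 t47.8 pos [0.485  0.1177 0.2492] yaw168.9 F [-0.4 -0.1 -0.9] open0.0878 gf0.0
pick t51.5 pos [ 0.5027 -0.3474  0.08  ] yaw87.3 F [-0.4  0.3  0.1] open0.0185 gf15.0
up t52.3 pos [ 0.5027 -0.3474  0.1986] yaw87.3 F [-0.1  0.2 -0.3] open0.0186 gf15.0
low t57.3 pos [0.4391 0.1482 0.1427] yaw98.9 F [-0.2  0.2  3.4] open0.0187 gf15.0
F [0.3 0.  3.8]
done 6 t59.1 pos [0.4391 0.1483 0.249 ] yaw98.9 F [ 1.   0.4 -1.1] open0.0878 gf0.0
pick t63.0 pos [ 0.5009 -0.3854  0.08  ] yaw87.3 F [-0.8 -0.2  0.4] open0.0185 gf15.0
up t63.8 pos [ 0.5009 -0.3853  0.1986] yaw87.3 F [ 0.4 -0.4 -0.5] open0.0188 gf15.0
low t69.3 pos [0.4587 0.2482 0.1427] yaw33.9 F [1.1 0.  3.4] open0.0186 gf15.0
F [ 0.8 -0.1  3.1]
done 4 t71.0 pos [0.4587 0.2482 0.2492] yaw33.9 F [ 1.2 -0.  -1.4] open0.0875 gf0.0
pick t75.4 pos [ 0.4992 -0.4233  0.08  ] yaw87.3 F [-0.6  0.9  0.4] open0.0185 gf15.0
up t76.2 pos [ 0.4991 -0.4233  0.1985] yaw87.3 F [ 0.1 -0.6 -1.3] open0.0186 gf15.0
low t81.7 pos [0.4282 0.2023 0.1427] yaw103.9 F [-0.1  0.3  3.5] open0.0186 gf15.0
F [0.4 0.4 2.8]
done 5 t83.4 pos [0.4282 0.2023 0.249 ] yaw103.9 F [-0.5  0.4 -0.1] open0.0872 gf0.0
```

Run:
```python
from h import *
r.move_joints([67.053,5.22,70.514,0,104.267,-3.249])
s=snap("top");t=snap("side")
crop(s,155,155,105,120,4,"c1.png"); crop(t,175,130,90,120,4,"c2.png")
cv2.imwrite("pics/load.png",np.hstack([cv2.imread("pics/c1.png"),cv2.imread("pics/c2.png")]))
```

```text
(no output)
```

View pics/load.png

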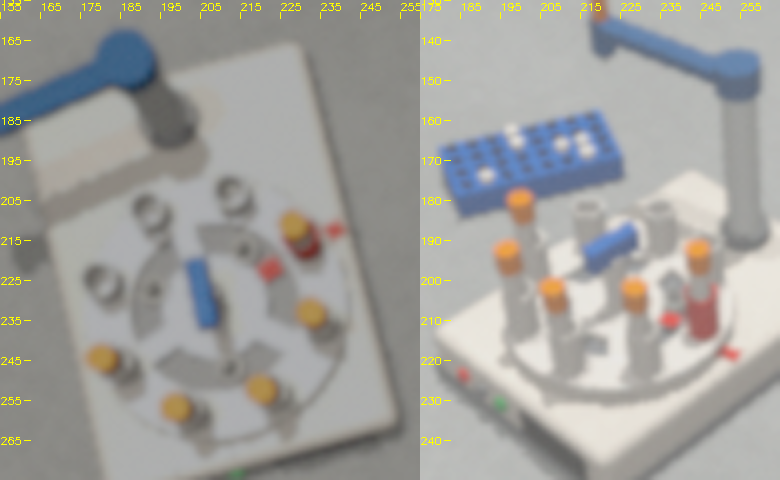

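All five tubes stand upright in p0, p4, p5, p6 and p7, and the carousel is home. I'll swing the arm back.

Run:
```python
from h import *
r.reach(*armpose(1.98,.31)); r.servo_line(armpose(1.98,.235)[0],speed=.15); r.grab(6); info("grab")
for q in list(np.linspace(1.98,.1,13)[1:])+list(np.arange(.08,-.08,-.01)):
    P,O=armpose(q,.235); r.servo_line(P,O,speed=.12 if q>.1 else .03)
    F=r.sense()["contact_force"]; a=np.radians(O[2]); tan=F[:2]@[-np.sin(a),np.cos(a)]
    print(round(q,2),np.round(F,1),"tan %.1f"%tan,round(r.sense()["opening"],4))
    if q<.1 and abs(tan)>9: break
r.wait(.3); r.let_go(); p=r.sense()["tcp_pos"]; r.servo_line([*p[:2],.31+.163],speed=.2); info()
r.move_joints([67.053,5.22,70.514,0,104.267,-3.249])
s=snap("top");t=snap("side")
crop(s,155,155,105,120,4,"c1.png"); crop(t,175,130,90,120,4,"c2.png")
cv2.imwrite("pics/fin.png",np.hstack([cv2.imread("pics/c1.png"),cv2.imread("pics/c2.png")])); 
cv2.imwrite("pics/all.png",cv2.resize(s["frame"][:,:,::-1],(800,600)))
```

```text
grab t88.5 pos [0.5796 0.3408 0.2349] yaw112.4 F [ 0.1  0.4 -0.5] open0.0135 gf6.0
1.82 [-0.  -2.2 -1.1] tan 1.1 0.0138
1.67 [ 2.8 -3.6 -0.8] tan 0.2 0.0141
1.51 [ 3.6 -3.3 -0.1] tan 0.1 0.0139
1.35 [ 3.8 -3.5 -0.8] tan 0.9 0.0137
1.2 [ 4.8 -2.2 -1.5] tan 0.2 0.0138
1.04 [ 4.7 -0.7 -0.5] tan -0.4 0.0138
0.88 [ 5.2 -1.2 -0.9] tan 0.7 0.0142
0.73 [ 4.5  0.6 -1.2] tan -0.3 0.0138
0.57 [ 5.8  0.7 -0.8] tan 0.6 0.0139
0.41 [ 5.2  1.  -1.5] tan 1.0 0.0139
0.26 [ 5.1  3.4 -0.2] tan -0.2 0.0139
0.1 [ 4.9  2.2 -0.1] tan 1.5 0.0138
0.08 [ 5.   3.4 -0.5] tan 0.8 0.0138
0.07 [ 4.2  4.6 -0. ] tan -0.6 0.0141
0.06 [ 3.9  3.8 -0.8] tan -0.2 0.0139
0.05 [4.6 4.2 0.4] tan 0.1 0.0137
0.04 [ 3.5  3.6 -0.5] tan -0.2 0.0137
0.03 [4.4 4.3 1.2] tan -0.0 0.014
0.02 [ 4.4  4.2 -0.3] tan 0.2 0.0141
0.01 [3.5 3.9 0. ] tan -0.3 0.014
0.0 [ 3.5  3.8 -0.3] tan -0.2 0.0138
-0.01 [ 0.4  5.6 -0.1] tan -3.6 0.0136
-0.02 [-2.4  9.   0.7] tan -8.0 0.0142
-0.03 [-6.  11.8  2.4] tan -12.4 0.0149
 t97.8 pos [0.5413 0.1247 0.3095] yaw-132.5 F [ 0.1 -0.2  0.5] open0.0879 gf0.0
```

View pics/fin.png

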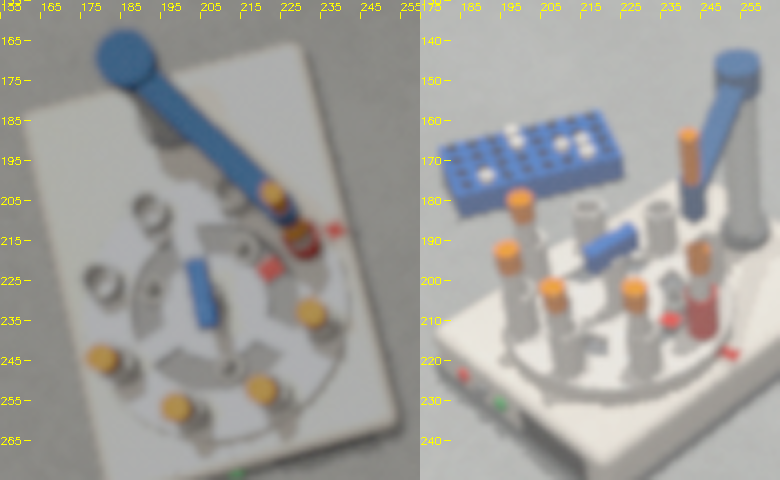

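View pics/all.png

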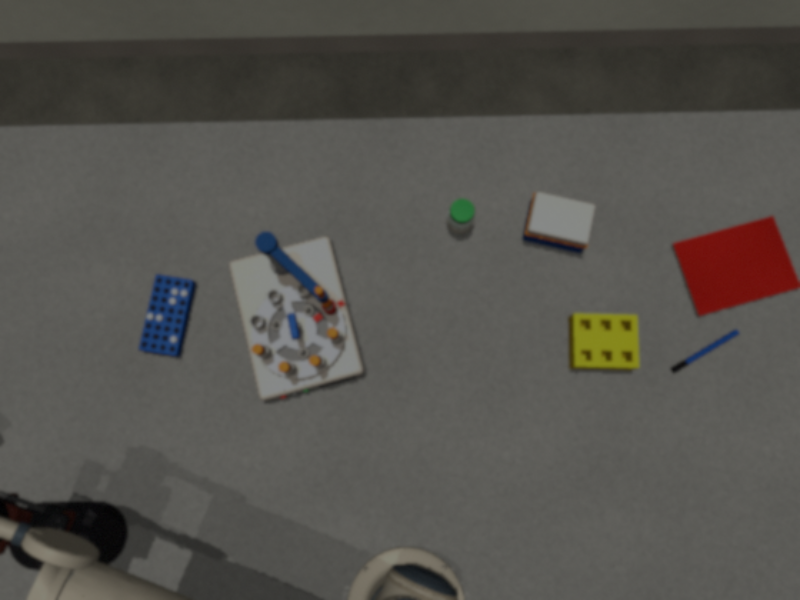

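The arm is against its stop over the red pocket, all five tubes are upright in pockets, the rack is empty and the bystanders haven't moved.

```bash
python3 -c "
from station import r
print(r.hand_in())"
```

```text
the job is handed in; nothing more can be done
None
```

The job is handed in: the carousel is home on the studs, all five tubes are upright in pockets (one in the red), the arm is back against its stop over the red pocket, and the other things on the bench were not disturbed.

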